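Lock the tube carrier onto the mixer's ball mount

ROBOT

A 6-joint arm with a two-finger parallel gripper is mounted at the origin on the work surface. World frame = base frame: x ahead of the robot, y to its left, z up, the work surface at z = 0. Lengths are in mm, angles in rad, forces in N, time in s.
With the tool pointing down it reaches from about 350 to 800 mm from the base axis. Payload 7.3 kg.
Tool frame: the origin (TCP) lies at the very end of the fingers, on their centre line; the grasp point (between the pads) lies 19 mm behind it (ctrl.grip_point_offset is the distance from the TCP to the grasp point, in mm); z points along the fingers, x is the direction in which the jaws open and shut, and the axes are right-handed (so a half turn about z gives the same grasp; the last joint's range is limited). The gripper opens to 85 mm and grips with 20 to 120 N. Pads are 22 mm wide; open, the fingers measure 114 mm over their backs; the gripper's body (76 mm by 85 mm) begins 54 mm behind the grasp point. The pads swing forward as they close: fully open they stand 13 mm farther back than shut.
Start: joints at [-1.273, 0.342, 1.524, -0, 1.275, -0.146], TCP at [225.445, -474.151, 231.322] pointing down, gripper open.
Joint ranges: [-2.53, 2.53], [-0.77, 2.02], [0.04, 2.7], [-1, 4.14], [0.28, 2.66], [-3.11, 3.11]. Speed limits (rad/s): [2.57, 2.57, 3.14, 3.14, 3.14, 3.14].

INTERFACE

Orientations are given as a rotation vector (axis times angle).
In Python, from workcell import ctrl gives the robot as it stands.
- The arm moves only by the tool play_rows, never from a script. Its argument "series" is a list that holds one entry, the list of rows, each a list of 4 numbers: the shift along the world's x, y, z in cm, then the turn about the world's z in rad. A call has 1 to 5 rows; each row is the pose to reach, as a shift and turn from the pose commanded when the call began; what a row does not reach only later rows make up. A row lasts 1/12 s, in which the tool goes at most 41.7 mm and 7.16 degrees, less where a joint would pass 70% of its speed; a pose out of reach is approached as far as the arm can. A call with a gripper value outside its range is refused whole. "claw" is the opening, from 0 (shut) to 1 (fully open), set as the call begins (left out, the last holds). The fingers move at their own pace and stop on an object; the grip force is fixed at half the most. Time passes only in rows, so rows that repeat a pose let the fingers close. It gives the time, the measured TCP pose, the force and the opening at its end, in the units of the state.
- ctrl.observe(): the state, without advancing time (a new reading comes with each control period).
- ctrl.camera(name): name is "scene" or "top" or "wrist"; returns a dict with "image" (400x640x3 uint8, blue, green, red), "mtx" (3x3 intrinsics, pixels), "R" (3x3) and "t" (3): a world point X has camera coordinates R X + t. Camera axes: x right, y down, z forward; pixel columns grow to the right and rows downward; lengths in mm; the calibration is good to about 2 mm. A picture is of the moment at which its call begins. There is no depth.
- ctrl.sign_off(): hands the job in, once; it reports no verdict.
Trained networks look in a picture, given as the dict that the camera call returned (one of the last four; its "shot" number tells which), for a name from the list of things; names that differ only in an ending like _2 or _b are one class to them, and where a whole thing is asked for, a point or a joint stands for the part that bears it (a point fixed in the world has none). Each returns a list of dicts, best first, with "p" (0 to 1); they miss things now and then, are a little off and sometimes report something else, mostly with a low value. They report only what shows in the picture. A call takes as long as a camera call.
- ctrl.find_in(picture, name): "point" ([x, y, z] in mm, in world coordinates, good to about 4 mm: the middle of the surface that is visible of it).
The state is a dict: "time": time; "qpos": joint angles; "qvel": joint speeds; "tau": joint torques, N m; "ee_pos": TCP position; "orientation": TCP orientation; "ft_force": force on the tool from outside, world axes, zero at the start; "moment": the same for the moment, N m; "finger_gap": opening from 0.0 (shut) to 1.0 (fully open).
Only numpy, scipy, OpenCV 4.12 (cv2) and the standard library are available. Lean on these libraries where they do the work, as an engineer would, in place of code of your own. Each camera call takes 0.05 s, during which the arm holds its last target. There are 200 camera calls.

TASK

Take the tube carrier that has a latch lever and gently lower its bell-shaped socket over the round ball stud of the mixer, until it sits upright and fully down on the platen. Only then press its latch lever down to its stop, and leave the carrier locked there.

Things in the scene. Friction and masses are not known exactly. Their poses are not given: they have to be found in the camera images.
- grip (a point): Centre of the black grip post (26 x 26 x 48 mm tall) of the 0.45 kg tube carrier with the lever, on the socket's axis, 88 mm above its underside; z up, x towards the lever (x 18-66 mm). Grasp its y faces from above. Deck 128 x 50 mm, top 24 mm below; under it a bell socket: bore 40, mouth 58, outside 66, depth 51 mm. 3 tubes at x -45 mm. The carrier with flat foot and no lever stays.
- ball (a point): Centre of the steel ball (30 mm, on a 14 mm neck) in the middle of the fixed mixer's black round platen (148 mm across), 30 mm above the platen, 73 above the table. Seated, the carrier's rim rests on the platen and its grip is 58 mm above this point (5 mm sideways play, any heading). The other mixer, with a square stud, is not wanted.
- pad (a point): Middle of the top face of the lever's broad dark steel end (26 mm wide, 20 long); moves with the lever. Hinge: along the carrier's y, at x 18 mm and 14 mm below grip; this point is 42 mm along the lever. Raised it stands 29 degrees up (10 mm above grip, x 53 mm); fully down it is level, x 60 mm, 10 mm below grip. A leg under that end takes the press.
- latch (a joint): Angle of the carrier's latch lever in rad: 0 fully raised, 0.5 level and fully down on its stop. Stiff, stays where it is left; takes 2 to 6 N downwards at the pad.

How it is judged (in metres and radians):
On the way:
1. the socket sits fully down over the ball, upright, with the lever still raised (horizontal distance between grip and ball below 0.012 m and z of grip in the frame of ball between 0.05 and 0.063 m and angle between grip's own z axis and vertical below 0.12 rad and value of joint latch below 0.25 rad), for 0.2 s.
At the end, for the whole second after the job is handed in: The carrier's socket axis is within 12 mm of the ball, the carrier is fully down (grip 50 to 63 mm above the ball's centre), tilted less than 7 degrees, and the latch lever is pressed beyond 0.4 of its 0.5 rad (horizontal distance between grip and ball below 0.012 m and z of grip in the frame of ball between 0.05 and 0.063 m and angle between grip's own z axis and vertical below 0.12 rad and value of joint latch above 0.4 rad); the robot touches nothing.
It fails at once if the lever is pressed down (beyond 0.3 rad) before the socket is on the ball (value of joint latch above 0.3 rad and distance between grip and ball above 0.08 m).
It fails at once if the carrier is dropped or thrown onto the mixer (faster than 0.6 m/s close above the ball) (linear speed of carrier above 0.6 m/s and distance between grip and ball below 0.1 m).
It also fails if it takes over 48 s, if anything falls off the work surface, if the arm or the gripper's body presses on something with over 40 N, if the wrist force passes 120 N, or if a joint passes its speed limit or range.

## Working session

There is one attempt and no reset: what is moved stays moved. The work goes in short steps, Python scripts to look and compute and a tool call to move; the robot and the scene stay as the last step left them, time stands still between calls to the robot, and variables do not carry over. Pictures are saved under pics/ and viewed, about 8 in all and at most 12, crops included, and the job is handed in when it is done.

Besides the shell and the picture viewer there is one more tool, called after ">>>" as name(argument=value, ...) on one line, values as JSON. play_rows: Moves the arm, as the interface text tells. Its arguments: {"type":"object","properties":{"series":{"type":"array"},"claw":{"type":"number"}},"required":["series"]}

```bash
mkdir -p pics
python3 - <<'E'
from workcell import ctrl
import cv2,numpy as np
ims=[]
for c in ["scene","top"]:
    d=ctrl.camera(c); ims.append(d["image"])
    print(c,d["mtx"].tolist(),np.round(d["R"],3).tolist(),np.round(d["t"],1).tolist())
    for n in ["grip","ball","pad","latch"]:
        for r in ctrl.find_in(d,n)[:3]: print(n,round(r["p"],2),np.round(r["point"],1))
cv2.imwrite("pics/a.png",ims[0]);cv2.imwrite("pics/b.png",ims[1])
print(ctrl.observe())
E
```

```text
scene [[442.78956030978276, 0.0, 324.3987454295368], [0.0, 442.78956030978276, 189.0269368455861], [0.0, 0.0, 1.0]] [[-0.06, 0.998, -0.014], [0.715, 0.033, -0.698], [-0.696, -0.052, -0.716]] [55.5, -297.0, 1490.4]
grip 0.74 [489.7 -96.5  60. ]
ball 0.86 [621.2  84.4  43.3]
pad 0.47 [503.3 -84.1  87.7]
top [[461.63795598182054, 0.0, 318.15882281475257], [0.0, 461.63795598182054, 202.01794557525707], [0.0, 0.0, 1.0]] [[0.027, -0.999, 0.027], [-0.992, -0.03, -0.12], [0.121, -0.024, -0.992]] [-33.5, 524.8, 1053.2]
grip 0.85 [459.6 -93.3  62.1]
ball 0.89 [590.6  82.   44.7]
pad 0.59 [503.1 -88.3  88.8]
latch 0.65 [502.6 -83.9  90.8]
{'time': 0.5, 'qpos': array([-1.27298299e+00,  3.42044808e-01,  1.52413252e+00,  6.65804426e-06,
        1.27540407e+00, -1.45982658e-01]), 'qvel': array([-1.02038715e-04, -8.47190904e-04,  6.27156050e-05,  1.04398029e-03,
        1.78145993e-03, -5.69174706e-04]), 'tau': array([-1.35976647e-03, -4.33241236e+01, -2.46104354e+01, -2.20914526e-04,
        9.43849554e-04, -8.31086538e-06]), 'ee_pos': array([ 225.45067249, -474.13077126,  231.28686219]), 'orientation': array([ 2.65586943e+00, -1.67807816e+00,  1.99257493e-05]), 'ft_force': array([-0.8829799 , -0.76499371,  0.41902262]), 'moment': array([-0.01995791,  0.00827313,  0.00054573]), 'finger_gap': 1.000867331619012}
```

View pics/a.png

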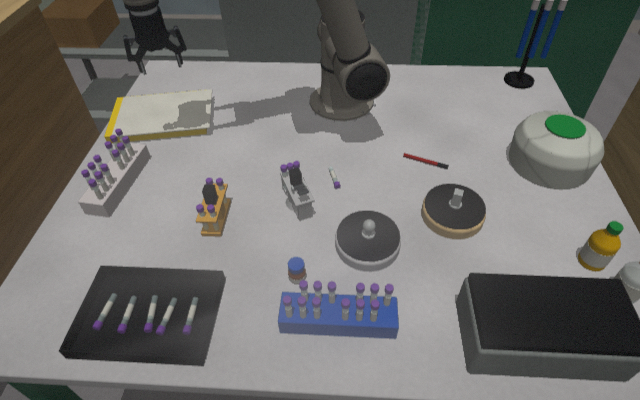

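View pics/b.png

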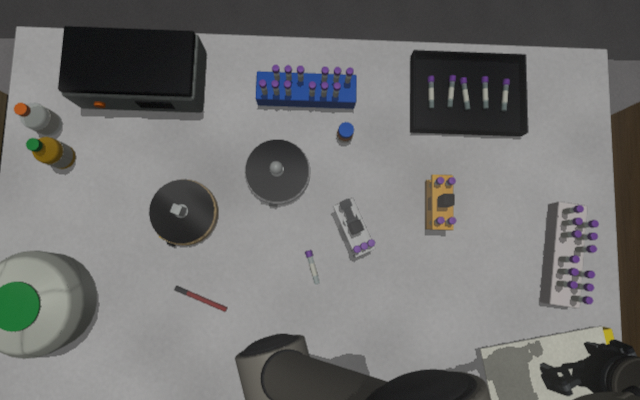

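The scene view shows the white carrier with its lever at (297,185), the ball stud at (368,228) and the orange flat-foot carrier at (210,205). In the top view the carrier is at (353,228), with tubes at (365,246) and the lever end at (349,205). The ball is at (277,168).

```bash
cat > h.py <<'E'
import numpy as np,cv2
def ray(d,u,v,z):
    R=np.array(d["R"]);t=np.array(d["t"]);c=-R.T@t
    r=R.T@np.linalg.inv(d["mtx"])@np.array([u,v,1.]); return c+r*(z-c[2])/r[2]
def proj(d,X):
    p=np.array(d["mtx"])@(np.array(d["R"])@np.array(X)+np.array(d["t"])); return p[:2]/p[2]
E
python3 - <<'E'
from workcell import ctrl
import cv2,numpy as np
from h import *
a=cv2.imread("pics/a.png");b=cv2.imread("pics/b.png")
r=lambda im,x,y:cv2.resize(im[y:y+100,x:x+130],None,fx=5,fy=5,interpolation=cv2.INTER_CUBIC)[:500]
cv2.imwrite("pics/c.png",cv2.resize(np.vstack([a[150:250,270:410],b[150:250+10,250:390]]),None,fx=2.8*1,fy=2.8,interpolation=cv2.INTER_CUBIC))
d=ctrl.camera("top");
print(ray(d,355,226,112),ray(d,349,205,98),ray(d,277,168,75),ray(d,365,246,100))
E
```

```text
[465.90973492 -97.83852317 112.        ] [512.95715262 -85.22266893  98.        ] [595.30086659  78.12120944  75.        ] [ 423.69242347 -121.7418967   100.        ]
```

View pics/c.png

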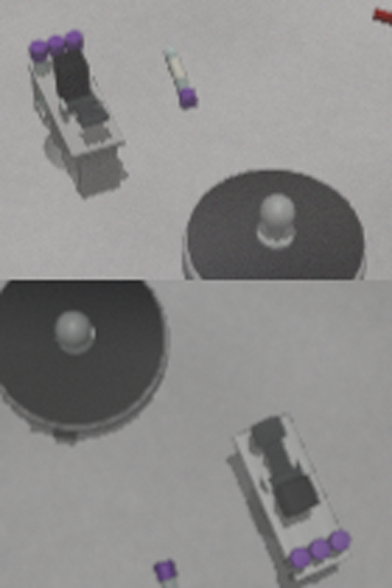

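Crops confirm both: ball centre at top (276,168) and post top at top (356,227), with carrier heading about 22°. Approaching now.

>>> play_rows(series=[[[2.1, 3.2, 0.4, -0.05], [4.2, 6.4, 0.8, -0.05], [6.3, 9.6, 1.2, -0.05], [8.4, 12.8, 1.6, -0.05], [8.4, 12.8, 1.6, -0.05]]], claw=1)

```text
time: 0.97
ee_pos: [312.1, -341.4, 248.3]
orientation: [-2.615, 1.737, -0.002]
ft_force: [1.1, -0.4, 0.5]
finger_gap: 1.001
```

>>> play_rows(series=[[[2.1, 3.2, 0.4, 0], [4.2, 6.4, 0.8, 0], [6.3, 9.6, 1.2, 0], [8.4, 12.8, 1.6, 0], [8.4, 12.8, 1.6, 0]]])

```text
time: 1.38
ee_pos: [396.2, -213.5, 264.3]
orientation: [-2.616, 1.736, -0.003]
ft_force: [-1.4, -0.2, 1.0]
finger_gap: 1.0
```

>>> play_rows(series=[[[2, 3.2, 0, 0], [4, 6.4, 0, 0], [6, 9.5, 0, 0], [7.2, 12, 0, 0], [7.2, 12, 0, 0]]])

```text
time: 1.8
ee_pos: [467.0, -94.6, 263.2]
orientation: [-2.615, 1.738, 0.0]
ft_force: [-0.3, 0.1, -0.2]
finger_gap: 0.998
```

Run:
```python
from workcell import ctrl
import cv2,numpy as np
from h import *
o=ctrl.observe();print(o["time"],o["ee_pos"],o["orientation"])
d=ctrl.camera("wrist");cv2.imwrite("pics/d.png",d["image"]);np.save("d.npy",d,allow_pickle=True)
for n in ["grip","ball","pad","latch"]:
    for r in ctrl.find_in(d,n)[:2]: print(n,round(r["p"],2),np.round(r["point"],1))
print(proj(d,[466,-98,112]),proj(d,[595,78,73]),-np.array(d["R"]).T@d["t"])
```

```text
1.8 [467.00486302 -94.62722418 263.24580855] [-2.61539015e+00  1.73765010e+00  8.34609690e-05]
grip 0.89 [476.9 -99.7  76.8]
ball 0.88 [549.7  51.4  40.3]
pad 0.78 [503.8 -86.1  86.9]
latch 0.73 [505.8 -80.5  88.5]
[319.27410697 187.29500168] [179.38298869 -51.55738683] [543.37831945 -61.93951943 406.22555048]
```

View pics/d.png

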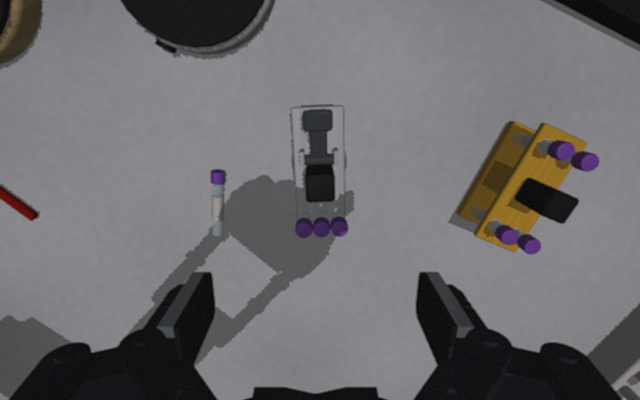

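The wrist view is aligned with the carrier: post top at (320,187), lever end at (317,120), middle tube at (321,227). The prediction of (319,187) matches.

Run:
```python
import numpy as np
from h import *
d=np.load("d.npy",allow_pickle=True).item()
print(ray(d,320,187,112))
for z,L in((64,[(291.5,106),(344,105),(296,226),(346,226)]),(98,[(317.5,119)])):
    for p in L: print(p,ray(d,*p,z))
a=np.linalg.norm([2.6154,1.7376]);print("jaw deg",np.degrees(2*np.arctan2(1.73765,-2.6154)))
```

```text
[466.48706561 -98.47347194 112.        ]
(291.5, 106) [515.90504029 -49.10191033  64.        ]
(344, 105) [535.73898853 -93.86712373  64.        ]
(296, 226) [405.35248087 -97.96917756  64.        ]
(346, 226) [ 425.60362066 -145.96315991   64.        ]
(317.5, 119) [517.28424121 -74.6790403   98.        ]
jaw deg 292.80053514489975
```

>>> play_rows(series=[[[0, -0.35, -3.5, 0.025], [0, -0.35, -7, 0.025], [0, -0.35, -10.5, 0.025], [0, -0.35, -13, 0.025], [0, -0.35, -14, 0.025]]])

```text
time: 2.47
ee_pos: [463.0, -102.2, 119.9]
orientation: [2.632, -1.713, -0.009]
ft_force: [-0.5, 0.2, 0.7]
finger_gap: 0.996
```

>>> play_rows(series=[[[0, 0, -1.5, 0], [0, 0, -3, 0], [0, 0, -4.3, 0], [0, 0, -4.7, 0], [0, 0, -4.7, 0]]])

```text
time: 2.88
ee_pos: [464.6, -102.4, 75.6]
orientation: [2.633, -1.713, -0.003]
ft_force: [-0.5, 0.5, -0.4]
finger_gap: 1.0
```

>>> play_rows(series=[[[0, 0, 0, 0], [0, 0, 0, 0], [0, 0, 0, 0], [0, 0, 0, 0], [0, 0, 0, 0]]], claw=0)

```text
time: 3.3
ee_pos: [465.6, -101.6, 76.8]
orientation: [-2.634, 1.711, -0.001]
ft_force: [0.1, 2.0, -6.6]
finger_gap: 0.294
```

>>> play_rows(series=[[[0, 0, 0, 0], [0, 0, 0, 0], [0, 0, 0, 0], [0, 0, 0, 0], [0, 0, 0, 0]]])

```text
time: 3.72
ee_pos: [465.6, -101.6, 76.7]
orientation: [-2.635, 1.711, -0.001]
ft_force: [-1.7, 1.0, 5.3]
finger_gap: 0.295
```

>>> play_rows(series=[[[0, 0, 1, 0], [0, 0, 3, 0], [0, 0, 5.5, 0], [0, 0, 8, 0], [0, 0, 9, 0]]])

```text
time: 4.13
ee_pos: [466.2, -101.9, 168.5]
orientation: [-2.634, 1.711, -0.004]
ft_force: [0.5, -0.1, -4.6]
finger_gap: 0.291
```

>>> play_rows(series=[[[0.8, 1.2, 1, 0], [2.2, 3, 2.5, 0], [4, 5.5, 3.5, 0], [6, 8.2, 3.5, 0], [8, 10.8, 3.5, 0]]])

```text
time: 4.55
ee_pos: [545.8, 7.5, 201.2]
orientation: [2.634, -1.712, -0.001]
ft_force: [-0.3, -0.8, -4.5]
finger_gap: 0.297
```

>>> play_rows(series=[[[1.8, 2.6, 0, 0], [3.5, 5, 0, 0], [4.5, 6.5, 0, 0], [5, 7.2, 0, 0], [5, 7.2, 0, 0]]])

```text
time: 4.97
ee_pos: [595.4, 79.9, 199.7]
orientation: [2.636, -1.708, -0.003]
ft_force: [-1.0, 0.9, -4.9]
finger_gap: 0.298
```

Run:
```python
from workcell import ctrl
import cv2,numpy as np
from h import *
o=ctrl.observe();print(o["time"],o["ee_pos"],o["orientation"],o["finger_gap"])
D=[ctrl.camera(c) for c in("scene","top","wrist")]
np.save("D.npy",np.array(D,dtype=object),allow_pickle=True)
for d in D:
  for n in ["grip","ball","pad"]:
    for r in ctrl.find_in(d,n)[:2]: print(n,round(r["p"],2),np.round(r["point"],1))
  print(proj(d,[595,78,73]))
s=cv2.resize(D[0]["image"][120:280,310:470],(480,480),interpolation=cv2.INTER_CUBIC)
t=cv2.resize(D[2]["image"],(512,320))
W=np.zeros((600,512,3),np.uint8)
cv2.imwrite("pics/e.png",s);cv2.imwrite("pics/f.png",D[2]["image"])
```

```text
4.9667 [595.43164152  79.85758255 199.68370673] [ 2.6355969  -1.70760328 -0.00327736] 0.297611396636633
grip 0.66 [621.1  85.3 184.8]
ball 0.85 [630.9  78.2  45.7]
pad 0.65 [635.2  94.6 210.5]
[366.3861538 223.8953831]
grip 0.64 [571.   73.3 185.5]
ball 0.63 [584.9 114.3  41.4]
[277.10231556 168.3012584 ]
grip 0.67 [611.1  82.9 210.7]
ball 0.89 [628.  113.5  41.2]
pad 0.71 [637.6  90.4 214.2]
[316.0318009  191.87517122]
```

View pics/e.png

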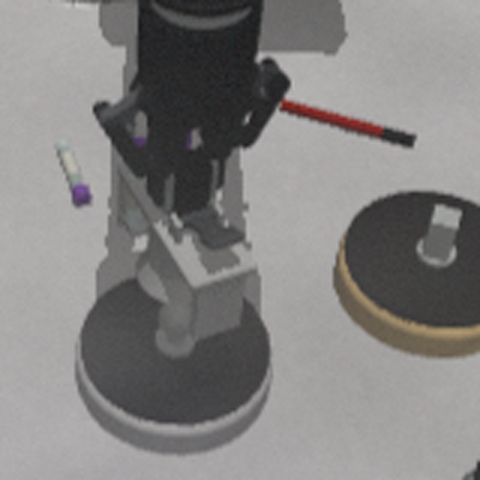

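View pics/f.png

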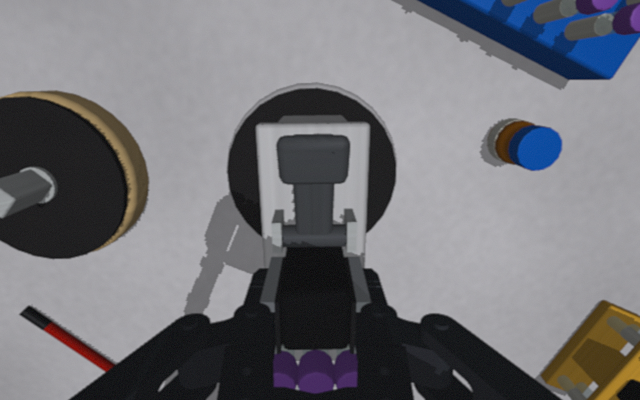

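Scene crop: the carrier hangs upright above the right mixer, with the ball just in front of the bell and its centre at crop (177,325). Wrist view: platen circle from column 229 to 395, lever end at (313,160), held straight. Next I measure the platen and ball precisely in several views.

Run:
```python
import numpy as np,cv2
from scipy.optimize import least_squares
from h import *
D=np.load("D.npy",allow_pickle=True)
def platen(d,im,c0):
    # dark-platen edge by radial search: best centre of 148 mm circle at z=43
    g=cv2.GaussianBlur(im.max(2),(3,3),0).astype(np.float32); th=np.linspace(0,2*np.pi,120,endpoint=False)
    def score(c):
        s=[]
        for r in(70,78):
            P=np.array([proj(d,[c[0]+r*np.cos(t),c[1]+r*np.sin(t),43]) for t in th],np.float32)
            s.append(cv2.remap(g,P[:,0:1],P[:,1:2],cv2.INTER_LINEAR)[:,0])
        e=s[1]-s[0]; return np.clip(e,0,60).mean()
    best=max(((score((x,y)),x,y) for x in np.arange(c0[0]-12,c0[0]+13,2) for y in np.arange(c0[1]-12,c0[1]+13,2)))
    return max(((score((x,y)),x,y) for x in best[1]+np.arange(-2,2.1,.5) for y in best[2]+np.arange(-2,2.1,.5)))
a=cv2.imread("pics/a.png");b=cv2.imread("pics/b.png")
print("scene",platen(D[0],a,(597,80)));print("top",platen(D[1],b,(597,80)));print("wrist",platen(D[2],D[2]["image"],(597,80)))
print("ball scene",ray(D[0],368.9,226.4,73),"top",ray(D[1],275.9,168.2,73))
d=D[2]
print("pad edges z221",[ray(d,*p,221).round(1) for p in((277,160),(351,160),(313,135),(313,184))])
print("deck front z187",[ray(d,*p,187).round(1) for p in((257,125),(369,125))])
print("post front top z235",[ray(d,*p,235).round(1) for p in((279,283),(357,283))])
```

```text
scene (np.float32(59.021534), np.float64(602.0), np.float64(82.5))
top (np.float32(49.217644), np.float64(598.5), np.float64(81.0))
wrist (np.float32(47.898495), np.float64(596.5), np.float64(85.0))
ball scene [602.17651285  83.69844418  73.        ] top [595.14589065  80.73790237  73.        ]
pad edges z221 [array([641.6, 114.1, 221. ]), array([652.1,  90.5, 221. ]), array([654.6, 106.1, 221. ]), array([638.8,  99. , 221. ])]
deck front z187 [array([644.2, 128.2, 187. ]), array([663.9,  84. , 187. ])]
post front top z235 [array([604.8,  96.9, 235. ]), array([615.9,  72. , 235. ])]
```

>>> play_rows(series=[[[0.05, 0.35, -0.5, 0], [0.05, 0.35, -1.5, 0], [0.05, 0.35, -2.5, 0], [0.05, 0.35, -3.3, 0], [0.05, 0.35, -3.5, 0]]])

```text
time: 5.98
ee_pos: [594.7, 81.9, 163.6]
orientation: [2.633, -1.71, -0.006]
ft_force: [-0.3, -1.3, -4.4]
finger_gap: 0.299
```

>>> play_rows(series=[[[0, 0, -0.5, 0], [0, 0, -1, 0], [0, 0, -1.5, 0], [0, 0, -2, 0], [0, 0, -2, 0]]])

```text
time: 6.4
ee_pos: [595.4, 81.8, 145.1]
orientation: [2.634, -1.711, -0.002]
ft_force: [-1.4, 0.2, -4.9]
finger_gap: 0.294
```

>>> play_rows(series=[[[0, 0, -0.3, 0], [0, 0, -0.6, 0], [0, 0, -0.9, 0], [0, 0, -1.2, 0], [0, 0, -1.2, 0]]])

```text
time: 6.82
ee_pos: [595.6, 81.8, 133.6]
orientation: [2.634, -1.711, -0.001]
ft_force: [-0.9, 0.3, -5.3]
finger_gap: 0.293
```

>>> play_rows(series=[[[0, 0, -0.2, 0], [0, 0, -0.4, 0], [0, 0, -0.6, 0], [0, 0, -0.8, 0], [0, 0, -0.8, 0]]])

```text
time: 7.23
ee_pos: [595.6, 81.9, 125.8]
orientation: [2.634, -1.711, -0.001]
ft_force: [-1.2, 0.3, -4.4]
finger_gap: 0.295
```

>>> play_rows(series=[[[0, 0, -0.15, 0], [0, 0, -0.3, 0], [0, 0, -0.4, 0], [0, 0, -0.5, 0], [0, 0, -0.5, 0]]])

```text
time: 7.65
ee_pos: [595.8, 81.9, 121.1]
orientation: [2.634, -1.711, -0.0]
ft_force: [0.9, 0.8, -5.9]
finger_gap: 0.301
```

>>> play_rows(series=[[[0, 0, -0.05, 0], [0, 0, -0.1, 0], [0, 0, -0.15, 0], [0, 0, -0.15, 0], [0, 0, -0.15, 0]]])

```text
time: 8.07
ee_pos: [596.0, 81.9, 119.9]
orientation: [-2.635, 1.711, -0.0]
ft_force: [-0.0, 0.4, -4.1]
finger_gap: 0.294
```

>>> play_rows(series=[[[0, 0, -0.05, 0], [0, 0, -0.1, 0], [0, 0, -0.15, 0], [0, 0, -0.15, 0], [0, 0, -0.15, 0]]])

```text
time: 8.48
ee_pos: [596.2, 82.0, 119.8]
orientation: [-2.634, 1.711, -0.002]
ft_force: [-3.0, 1.1, 5.8]
finger_gap: 0.301
```

>>> play_rows(series=[[[0, 0, 0.05, 0], [0, 0, 0.05, 0], [0, 0, 0.05, 0], [0, 0, 0.05, 0], [0, 0, 0.05, 0]]], claw=1)

```text
time: 8.9
ee_pos: [596.1, 81.8, 118.8]
orientation: [2.635, -1.711, 0.0]
ft_force: [-0.3, 0.0, 0.1]
finger_gap: 0.979
```

>>> play_rows(series=[[[0, 0, 0.5, 0], [0, 0, 2, 0], [0, 0, 4, 0], [0, 0, 6, 0], [0, 0, 7, 0]]])

```text
time: 9.32
ee_pos: [597.0, 81.9, 191.6]
orientation: [-2.633, 1.71, -0.005]
ft_force: [-0.1, 0.4, 0.1]
finger_gap: 0.997
```

>>> play_rows(series=[[[0, 0, 2, 0], [0, 0, 4, 0], [0, 0, 4, 0], [0, 0, 4, 0], [0, 0, 4, 0]]], claw=0)

```text
time: 9.73
ee_pos: [595.5, 81.8, 227.8]
orientation: [2.634, -1.711, -0.002]
ft_force: [-0.7, 1.1, 0.0]
finger_gap: 0.298
```

Run:
```python
from workcell import ctrl
import cv2,numpy as np
from h import *
o=ctrl.observe();print(o["time"],o["ee_pos"],o["orientation"],o["finger_gap"])
d=ctrl.camera("wrist");s=ctrl.camera("scene")
np.save("d2.npy",d,allow_pickle=True)
for n in ["grip","ball","pad"]:
    for r in ctrl.find_in(d,n)[:2]: print(n,round(r["p"],2),np.round(r["point"],1))
print(proj(d,[597.5,82.3,155]),proj(d,[645.8,104.1,141]))
t=cv2.resize(d["image"],(640,400))
c=cv2.resize(s["image"][150:270,310:470],(267,200),interpolation=cv2.INTER_CUBIC)
W=np.zeros((600,640,3),np.uint8);W[:400]=t;W[400:,:267]=c
cv2.imwrite("pics/g.png",W)
```

```text
9.7333 [595.47137626  81.80631033 227.78698781] [ 2.63392109e+00 -1.71067519e+00 -1.83005206e-03] 0.29831732081819395
grip 0.63 [605.3  86.5 120.8]
ball 0.72 [610.2  97.8  44.1]
ball 0.46 [608.1  85.3 124.5]
pad 0.58 [637.1  97.3 134.8]
pad 0.36 [608.1  85.2 121.6]
[316.8675271  214.35490457] [316.55273806 128.94964699]
```

View pics/g.png

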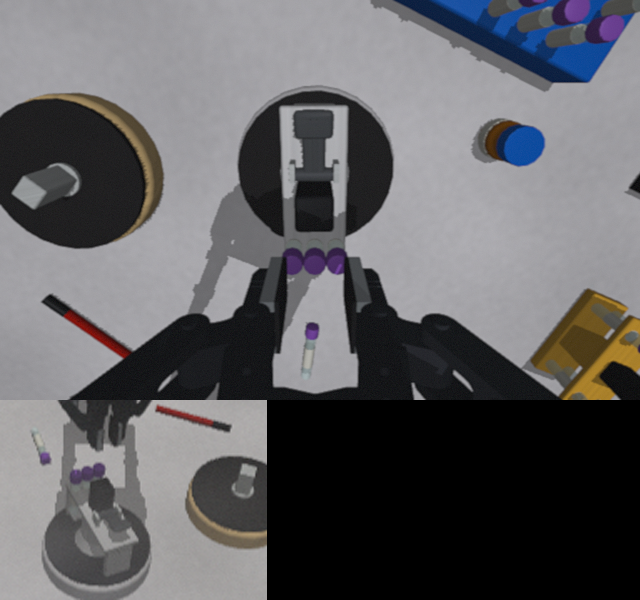

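The carrier sits upright on the platen with the lever raised: lever end at (313,124), post at (314,210). The jaws are clear, so I move over the pad with the fingers shut.

>>> play_rows(series=[[[1.8, 0.8, 0, 0], [3.6, 1.6, 0, 0], [5.3, 2.4, -1, 0], [5.3, 2.4, -3, 0], [5.3, 2.4, -5, 0]]], claw=0)

```text
time: 10.4
ee_pos: [649.9, 106.3, 177.9]
orientation: [-2.635, 1.71, -0.002]
ft_force: [-0.1, 0.2, -0.1]
finger_gap: -0.002
```

>>> play_rows(series=[[[0, 0, -1, 0], [0, 0, -2, 0], [0, 0, -2.5, 0], [0, 0, -2.8, 0], [0, 0, -2.8, 0]]])

```text
time: 10.82
ee_pos: [649.0, 105.7, 150.9]
orientation: [-2.635, 1.711, -0.0]
ft_force: [0.1, -0.3, -0.4]
finger_gap: -0.001
```

>>> play_rows(series=[[[0, 0, -0.3, 0], [0, 0, -0.6, 0], [0, 0, -0.9, 0], [0, 0, -1.2, 0], [0, 0, -1.2, 0]]])

```text
time: 11.23
ee_pos: [649.3, 106.0, 138.8]
orientation: [-2.634, 1.711, -0.001]
ft_force: [0.7, -0.1, 0.9]
finger_gap: -0.003
```

>>> play_rows(series=[[[0, 0, -0.2, 0], [0, 0, -0.4, 0], [0, 0, -0.6, 0], [0, 0, -0.8, 0], [0, 0, -0.8, 0]]])

```text
time: 11.65
ee_pos: [648.5, 105.7, 130.1]
orientation: [2.634, -1.711, -0.002]
ft_force: [0.3, -0.8, 0.7]
finger_gap: 0.0
```

>>> play_rows(series=[[[0, 0, -0.2, 0], [0, 0, -0.4, 0], [0, 0, -0.6, 0], [0, 0, -0.7, 0], [0, 0, -0.7, 0]]])

```text
time: 12.07
ee_pos: [648.7, 105.8, 123.4]
orientation: [2.634, -1.711, -0.001]
ft_force: [0.5, 0.1, 0.2]
finger_gap: 0.001
```

Run:
```python
from workcell import ctrl
import cv2,numpy as np
from h import *
o=ctrl.observe();print(o["time"],o["ee_pos"],o["ft_force"],o["moment"])
d=ctrl.camera("wrist");s=ctrl.camera("scene")
W=np.zeros((600,640,3),np.uint8);W[:400,:400]=cv2.resize(d["image"][100:400,170:470],(400,400))
W[:400,400:]=0
W[300:,340:]=cv2.resize(s["image"][160:260,320:420],(300,300),interpolation=cv2.INTER_CUBIC)
cv2.imwrite("pics/i.png",W)
```

```text
12.0667 [648.72282856 105.79436643 123.38068436] [0.52252429 0.07910258 0.19982863] [-0.00268583 -0.01928217 -0.06508256]
```

View pics/i.png

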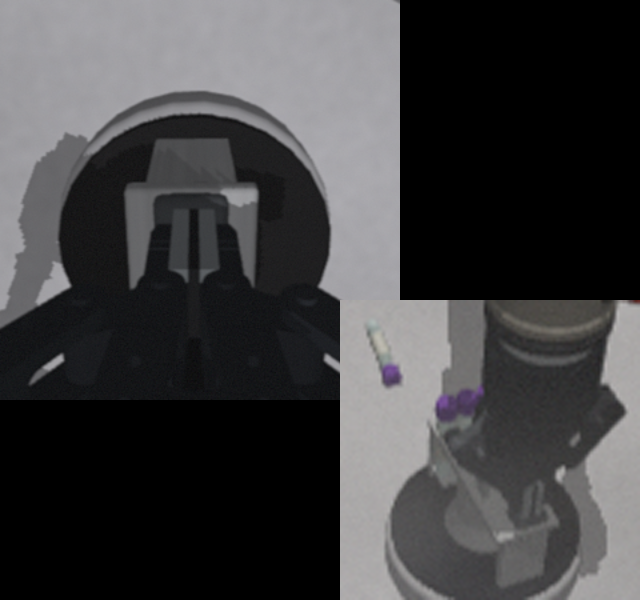

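The picture shows the closed fingertips on the lever end, at about (193,215) in the wrist crop. The lever appears to be going down with the tips, so I keep pressing until the stop resists.

>>> play_rows(series=[[[0, 0, -0.1, 0], [0, 0, -0.2, 0], [0, 0, -0.3, 0], [0, 0, -0.3, 0], [0, 0, -0.3, 0]]])

```text
time: 12.58
ee_pos: [648.9, 105.8, 121.0]
orientation: [2.635, -1.711, 0.0]
ft_force: [-2.4, -0.2, 2.6]
finger_gap: -0.003
```

>>> play_rows(series=[[[0, 0, -0.1, 0], [0, 0, -0.2, 0], [0, 0, -0.2, 0], [0, 0, -0.2, 0], [0, 0, -0.2, 0]]])

```text
time: 13.0
ee_pos: [649.1, 105.8, 120.7]
orientation: [-2.634, 1.711, -0.002]
ft_force: [-4.7, -0.9, 11.1]
finger_gap: 0.002
```

It stopped at z 120.7 (expected 121) with 11 N, so I retract and check.

>>> play_rows(series=[[[0, 0, 0.5, 0], [0, 0, 2, 0], [0, 0, 5, 0], [0, 0, 9, 0], [0, 0, 12, 0]]])

```text
time: 13.42
ee_pos: [649.1, 105.9, 241.0]
orientation: [-2.634, 1.711, -0.002]
ft_force: [0.5, -0.1, -0.4]
finger_gap: -0.001
```

>>> play_rows(series=[[[-3, -1.5, 0, 0], [-6, -3, 0, 0], [-9, -4.5, 0, 0], [-9, -4.5, 0, 0], [-9, -4.5, 0, 0]]])

```text
time: 13.83
ee_pos: [557.9, 60.3, 239.2]
orientation: [2.634, -1.713, 0.0]
ft_force: [0.5, 0.6, 0.5]
finger_gap: 0.003
```

Run:
```python
from workcell import ctrl
import cv2,numpy as np
from h import *
o=ctrl.observe();print(o["time"],o["ee_pos"],o["ft_force"])
d=ctrl.camera("wrist");s=ctrl.camera("scene")
for n in ["grip","pad"]:
    for r in ctrl.find_in(d,n)[:1]: print(n,round(r["p"],2),np.round(r["point"],1))
c,sn=.911,.411;g=np.array([597.2,81.8,131])
for nm,x,z in(("raised",53,10),("down",60,-10),("post",0,24)): print(nm,proj(d,g+[x*c,x*sn,z]))
W=np.zeros((600,640,3),np.uint8);W[:400]=d["image"]
W[400:,:200]=cv2.resize(s["image"][160:260,320:420],(200,200),interpolation=cv2.INTER_CUBIC)
cv2.imwrite("pics/j.png",W)
```

```text
13.8333 [557.94901134  60.32105628 239.15910132] [0.45516055 0.63718778 0.54449183]
grip 0.9 [606.2  86.2 116.1]
pad 0.81 [637.9  96.3 118.4]
raised [309.9419737   58.60283099]
down [310.25543633  49.36847361]
post [310.46527727 146.17354127]
```

View pics/j.png

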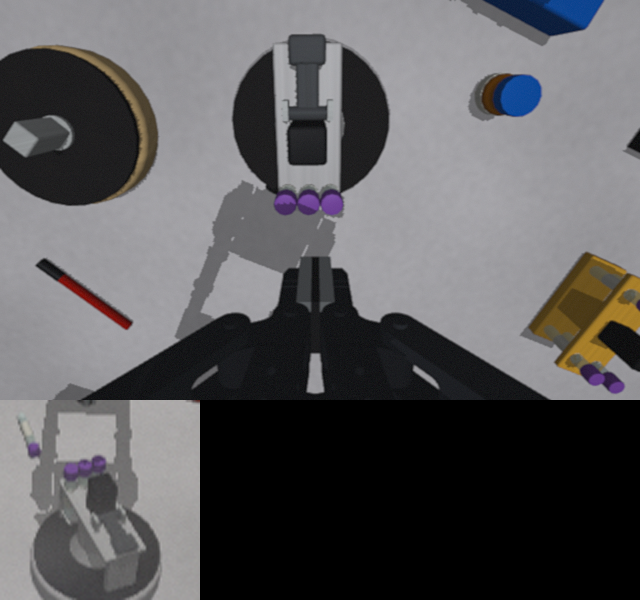

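The lever end now reaches to the deck's front edge at (307,48), matching the "down" prediction of (310,49). The carrier is still upright and the arm is clear.

```bash
python3 -c "
from workcell import ctrl
print(ctrl.sign_off())"
```

```text
the job is handed in; nothing more can be done
None
```

I set the lever carrier on the ball-stud mixer, pressed its latch lever down to the stop, and handed the job in at about 14 s. No verdict was reported.

- **Seating:** I lowered the socket slowly over the ball. The platen was felt at TCP z of about 119.8 mm, which matches full seating (grip about 58 mm above the ball). The picture after release showed the carrier upright with the lever still raised.
- **Latch:** With shut fingers I pressed the pad until it stopped at z 120.7 mm (expected 121) with 11 N. The network's pad height then read 118 mm, down from 135 mm, and the pad's pixel position matched the lowered prediction. The arm was clear with near-zero wrist force.
- **Disagreements:** The cameras differed by up to about 6 mm on the ball's position, so I used a compromise and the socket went on without side forces. While the lever was moving, the force readings were mostly under 1 N instead of the stated 2–6 N. They rose to 2.6 N and then 11 N near the stop.

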